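# Flip the status tag of the finished housing

## Task

Each of the two parking boards has a hinged flip tag that shows its plain face. The pale cast housing half has been trimmed, so flip the tag of the board on which it lies right over, by pushing gently with the fingers (the tab standing up at its side is meant for that), until it lies flat on its other side and shows the face with the raised disc. Grip nothing, leave the other board's tag as it is, and do not lift, shove or upset any of the parts.

Things in the scene. Friction and masses are not known exactly. Their poses are not given: they have to be found in the camera images.
- board_a: Grey parking board, screwed to the bench, its plate 8 mm thick with the top 13 mm above the bench, 110 mm wide at the flip tag, 80 mm at the pad. Origin: at bench height below the tag's hinge; z up. Plate reaches 85 mm to one side, 253 mm to its +x side, where the rubber pad with the parked part is (part rises under 50 mm above the bench). Two posts at y -45 and +17 mm carry a hinge pin along y, 60 mm above the bench.
- pad_a (a point): Centre of board_a's parking pad, on the plate's top, 185 mm to the +x side of the board's origin (y = 0).
- hub_a (a point): Point on board_a's hinge axis, mid-width of the tabs: board x 0, y +38 mm, z 60 mm; board's axes. Here, outside the post, a 6 mm radius hub carries two flat radial tabs, rigid with the blade, 60 degrees to either side of it: 30 mm wide (y 23 to 53), 45 mm long from the axis, 5 mm thick. One stands up, one points down. Beside the tabs there is free room down to the plate.
- upper_tab_a (a point): Outer end, mid-width, of the tab that stands up at the start: leaning 30 degrees from vertical to the board's -x, so 22 mm to -x of the hub point and 39 mm above it. Pushing this tab to the board's +x turns the blade up and over; past vertical the blade falls over by itself, and the second tab swings up to stand 22 mm to +x of the hub. Moves with the tag.
- blade_end_a (a point): Free end, mid-width (board y -14 mm), of the tag's aluminium blade: 62 mm from the hinge axis, 50 mm wide, 5 mm thick, level 60 mm above the bench at the start, on the board's -x side. Standing up it reaches 122 mm above the bench. Moves with the tag.
- tag_a (a joint): Flip tag of this board, rad: 0 = lying on the board's -x side, plain face up (start); 1.57 = blade straight up; 3.14 = lying on the +x side, raised disc face up. Stops at both ends; light friction, no spring: under 2 N at the tab's end turns it.
- board_b: Grey parking board, screwed to the bench, its plate 8 mm thick with the top 13 mm above the bench, 110 mm wide at the flip tag, 80 mm at the pad. Origin: at bench height below the tag's hinge; z up. Plate reaches 85 mm to one side, 253 mm to its -x side, where the rubber pad with the parked part is (part rises under 50 mm above the bench). Two posts at y -45 and +17 mm carry a hinge pin along y, 60 mm above the bench.
- pad_b (a point): Centre of board_b's parking pad, on the plate's top, 185 mm to the -x side of the board's origin (y = 0).
- hub_b (a point): Point on board_b's hinge axis, mid-width of the tabs: board x 0, y +38 mm, z 60 mm; board's axes. Here, outside the post, a 6 mm radius hub carries two flat radial tabs, rigid with the blade, 60 degrees to either side of it: 30 mm wide (y 23 to 53), 45 mm long from the axis, 5 mm thick. One stands up, one points down. Beside the tabs there is free room down to the plate.
- upper_tab_b (a point): Outer end, mid-width, of the tab that stands up at the start: leaning 30 degrees from vertical to the board's -x, so 22 mm to -x of the hub point and 39 mm above it. Pushing this tab to the board's +x turns the blade up and over; past vertical the blade falls over by itself, and the second tab swings up to stand 22 mm to +x of the hub. Moves with the tag.
- blade_end_b (a point): Free end, mid-width (board y -14 mm), of the tag's aluminium blade: 62 mm from the hinge axis, 50 mm wide, 5 mm thick, level 60 mm above the bench at the start, on the board's -x side. Standing up it reaches 122 mm above the bench. Moves with the tag.
- tag_b (a joint): Flip tag of this board, rad: 0 = lying on the board's -x side, plain face up (start); 1.57 = blade straight up; 3.14 = lying on the +x side, raised disc face up. Stops at both ends; light friction, no spring: under 2 N at the tab's end turns it.
- housing: Pale cast aluminium housing half, an open box 110 mm long (own y), 60 mm wide (own x), 28 mm high, lying on the pad of one of the two boards, its length roughly along the board. Origin: centre of its underside.
- block: Small dark clamp block, 26 x 65 x 30 mm, with a pale strap and knob, lying on the pad of the other board. Origin: centre of its underside.
- block_2: Another such clamp block, 24 x 60 x 29 mm, standing on the bench between the boards, nearer the robot. Origin: centre of its underside.
- block_3: A third clamp block, 24 x 63 x 28 mm, standing between the boards, further from the robot. Origin: centre of its underside.
Things that resemble listed ones, but are neither listed nor needed, are in the scene too. What is shaped like the block_3 but turquoise is not meant.

How it is judged:
By the outcome, as a careful person would: the job done as asked, in the order asked, and still so for the second after the job is handed in, with the robot touching nothing.
It also fails if it takes over 38 s, if anything falls off the work surface, if the arm or the gripper's body presses on something with over 40 N, if the wrist force passes 120 N, or if a joint passes its speed limit or range.

## Robot

A 6-joint arm with a two-finger parallel gripper is mounted at the origin on a cart in front of the work surface, level with it; the furniture and walls round the work are solid. World frame = base frame: x ahead of the robot, y to its left, z up, the work surface at z = 0. Lengths are in m, angles in rad, forces in N, time in s.
With the tool pointing down it reaches from about 0.35 to 0.975 m from the base axis. Payload 4.9 kg.
Tool frame: the origin (TCP) lies midway between the tips of the shut fingers; the grasp point (between the pads) lies 19 mm behind it (manip.pinch_z is the distance from the TCP to the grasp point, in m); z points along the fingers, y is the direction in which the jaws open and shut (so a half turn about z gives the same grasp; the last joint's range is limited). The gripper opens to 85 mm and grips with 20 to 120 N. Pads are 22 mm wide; open, the fingers measure 114 mm over their backs; the gripper's body (76 mm by 85 mm) begins 54 mm behind the grasp point. The pads swing forward as they close: fully open they stand 13 mm farther back than shut.
Start: joints at [-1.272, 0.053, 1.613, -0, 1.476, -0.119], TCP at [0.254, -0.571, 0.199] pointing down, gripper open.
Joint ranges: [-3.01, 3.01], [-1.01, 2.22], [0.06, 2.58], [-1.02, 4.17], [0.09, 2.62], [-3.14, 3.14]. Speed limits (rad/s): [2.57, 2.57, 3.14, 3.14, 3.14, 3.14].

## Interface

Orientations are given as a unit quaternion [w, x, y, z].
In Python, from plant import manip gives the robot as it stands.
- The arm moves only by the tool drive_tool, never from a script. Its argument "commands" is text: rows parted by semicolons, each of 5 numbers parted by spaces: the finger opening in mm, from 0 to 85.4, then the shift along the tool's x, y, z in units of 30 mm (1.0 is 30 mm), then the turn about the tool's z in degrees. A call has exactly 8 rows; each row shifts and turns the commanded pose from where the row before left it, along the tool's axes as they then stand; what a row does not reach is not made up. A row lasts 1/8 s, in which the tool goes at most 62.5 mm and 10.7 degrees, less where a joint would pass 70% of its speed; a pose out of reach is approached as far as the arm can. A call is refused whole if a number of a shift passes 1 or a number of a turn 10.7, either way. A call with a gripper value outside its range is refused whole. The fingers move at their own pace and stop on an object; the grip force is fixed at half the most. Time passes only in rows, so rows that do not move let the fingers close, or fill a call up. It gives the time, the measured TCP pose, the force and the opening at its end, in the units of the state.
- manip.state(): the state, without advancing time (a new reading comes with each control period).
- manip.grab_frame(name): name is "side" or "top"; returns the picture (480x640x3 uint8, red, green, blue); there is no depth.
- manip.camera_params(name): a dict with "fx", "fy", "cx", "cy" (pixels), "xyz" and "orientation" of the camera in the world. Camera axes: x right, y down, z forward; pixel columns grow to the right and rows downward; lengths in m; the calibration is good to about 2 mm. A picture is of the moment at which its call begins. camera_params takes no time and is no camera call.
- manip.job_done(): hands the job in, once; it reports no verdict.
The state is a dict: "time": time; "joint_pos": joint angles; "joint_vel": joint speeds; "joint_efforts": joint torques, N m; "tool_pos": TCP position; "tool_rot": TCP orientation; "contact_force": force on the tool from outside, world axes, zero at the start; "ft_torque": the same for the moment, N m; "gripper_width": opening from 0.0 (shut) to 1.0 (fully open).
Only numpy, scipy, OpenCV 4.12 (cv2) and the standard library are available. Lean on these libraries where they do the work, as an engineer would, in place of code of your own. Each camera call takes 0.05 s, during which the arm holds its last target. There are 200 camera calls.

## Working session

There is one attempt and no reset: what is moved stays moved. The work goes in short steps, Python scripts to look and compute and a tool call to move; the robot and the scene stay as the last step left them, time stands still between calls to the robot, and variables do not carry over. Pictures are saved under pics/ and viewed, about 8 in all and at most 12, crops included, and the job is handed in when it is done.

Besides the shell and the picture viewer there is one more tool, called as name(argument=value, ...) on one line, values as JSON. drive_tool: Moves the arm, as the interface text tells. Its arguments: {"type":"object","properties":{"commands":{"type":"string"}},"required":["commands"]}

```bash
mkdir -p pics; python3 - <<'E'
from plant import manip
import cv2
for n in("top","side"):
    cv2.imwrite(f"pics/{n}0.png",manip.grab_frame(n)[:,:,::-1]); print(n,manip.camera_params(n))
s=manip.state();print(s["time"],s["tool_pos"],s["tool_rot"],s["gripper_width"])
E
```

```text
top {'fx': 544.9631384748985, 'fy': 544.9631384748985, 'cx': 320.2203013106809, 'cy': 243.1947612365662, 'xyz': array([0.50576078, 0.17308819, 1.02629989]), 'orientation': array([ 0.05016699, -0.69597881,  0.71499372, -0.04336756])}
side {'fx': 452.035647843, 'fy': 452.035647843, 'cx': 316.9628392867399, 'cy': 239.10857919372953, 'xyz': array([ 0.30913615, -0.4054325 ,  0.69003418]), 'orientation': array([-0.39287201,  0.87715024, -0.25609112,  0.10332654])}
0.1 [ 0.2534027  -0.57063465  0.1978656 ] [-9.49737445e-04  9.78258636e-01  2.07386436e-01 -7.48137510e-05] 0.9958003483744267
```

View pics/top0.png

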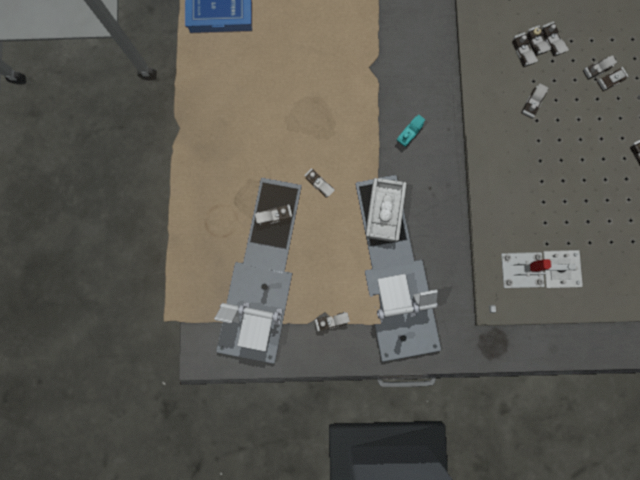

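View pics/side0.png

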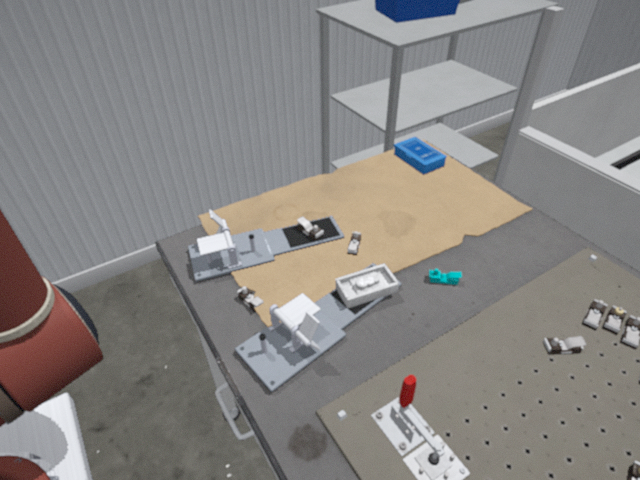

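The housing lies on the right-hand board (near px 387,210 in the top view). Its blade is on the pad side, so it is board_b, with the tabs at about px (428,298). I'll zoom in on it.

```bash
python3 - <<'E'
import cv2
a=cv2.imread("pics/top0.png")[165:370,340:460];b=cv2.imread("pics/side0.png")[250:400,220:410]
a=cv2.resize(a,None,fx=2.9,fy=2.9,interpolation=3);b=cv2.resize(b,None,fx=2.35,fy=2.35,interpolation=3)
import numpy as np
c=np.zeros((600,800,3),'uint8');c[:a.shape[0],:a.shape[1]]=a;c[:b.shape[0],350:350+b.shape[1]]=b
cv2.imwrite("pics/c0.png",c)
E
```

```text
(no output)
```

View pics/c0.png

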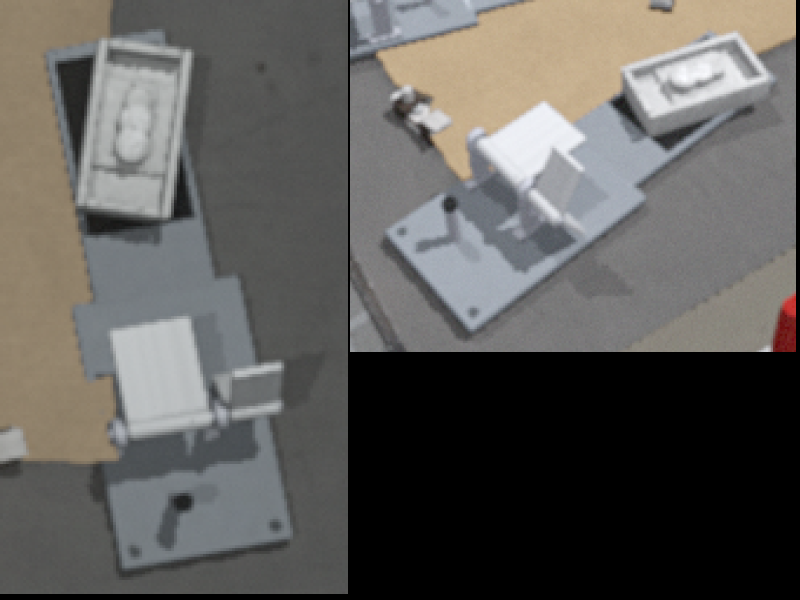

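```bash
cat > h.py <<'E'
import numpy as np
from plant import manip
from scipy.spatial.transform import Rotation as R
from scipy.optimize import least_squares
def proj(n,P):
    c=manip.camera_params(n);q=c["orientation"]
    p=R.from_quat(q[[1,2,3,0]]).inv().apply(np.atleast_2d(P)-c["xyz"])
    return np.c_[c["fx"]*p[:,0]/p[:,2]+c["cx"],c["fy"]*p[:,1]/p[:,2]+c["cy"]]
def b2w(v,P): return R.from_euler("z",v[2]).apply(np.atleast_2d(P))+[v[0],v[1],0]
E
python3 - <<'E'
from h import *
P=np.array([(85,-55,13),(85,55,13),(-253,-40,13),(-253,40,13),(-62,-39,62.5),(-62,11,62.5),(-22,23,99),(-22,53,99)])/1e3
U=np.array([(121,572),(292,540),(47,50),(165,32),(110,330),(192,318),(231,373),(282,363)])/2.9+[340,165]
f=lambda v:(proj("top",b2w(v,P))-U).ravel()
r=least_squares(f,[.4,0.05,np.pi]);print(r.x,np.degrees(r.x[2]),"\n",r.fun.reshape(-1,2).round(1))
S=proj("side",b2w(r.x,P)); print(((S-[220,250])*2.35+[350,0]).round())
print(b2w(r.x,[[0,.038,.06],[-.022,.038,.099],[.085,.038,.013],[-.185,0,.013]]))
s=manip.state();print(s["time"],R.from_quat(s["tool_rot"][[1,2,3,0]]).as_matrix().round(3))
E
```

```text
[0.51204677 0.03312785 3.29092796] 188.55628282748594 
 [[-0.  -0.4]
 [ 0.3 -0. ]
 [-0.4 -0.2]
 [ 0.2 -1.3]
 [-0.3  0.2]
 [-0.7 -0.6]
 [ 0.5  0.8]
 [ 0.3  1.2]]
[[382. 230.]
 [469. 331.]
 [710.  29.]
 [778.  79.]
 [544. 100.]
 [586. 138.]
 [553. 144.]
 [581. 170.]]
[[ 0.51770045 -0.00444921  0.06      ]
 [ 0.53945559 -0.00117603  0.099     ]
 [ 0.43364648 -0.01709559  0.013     ]
 [ 0.69498776  0.06065232  0.013     ]]
0.1 [[ 0.914  0.406 -0.001]
 [ 0.406 -0.914  0.002]
 [ 0.    -0.002 -1.   ]]
```

drive_tool(commands="0 0 0 -0.9 0; 0 0.5 -0.37 -0.9 0; 0 1 -0.74 0 0; 0 1 -0.74 0 0; 0 1 -0.74 0 0; 0 1 -0.74 0 0; 0 1 -0.74 0 0; 0 1 -0.74 0 0")

```text
time: 1.1
tool_pos: [0.3736, -0.3589, 0.2524]
tool_rot: [-0.0, 0.978, 0.207, -0.0]
contact_force: [-0.3, -0.3, -0.1]
gripper_width: 0.005
```

drive_tool(commands="0 1 -0.74 0 0; 0 1 -0.74 0 0; 0 1 -0.74 0 0; 0 1 -0.74 0 0; 0 1 -0.74 0 0; 0 1 -0.74 0 0; 0 1 -0.74 0 0; 0 1 -0.74 0 0")

```text
time: 2.1
tool_pos: [0.5208, -0.0993, 0.2524]
tool_rot: [-0.0, 0.978, 0.207, -0.0]
contact_force: [1.1, 0.3, -0.3]
gripper_width: 0.001
```

drive_tool(commands="0 0.5 -0.37 0 0; 0 0 0 0 -10.6; 0 0 0 0 -10.6; 0 0 0 0 -10.6; 0 0 0 0 -10.6; 0 0 0 0 -10.6; 0 0 0 0 -10.6; 0 0 0 0 -10.6")

```text
time: 3.1
tool_pos: [0.5294, -0.0848, 0.2526]
tool_rot: [-0.0, 0.653, 0.757, -0.0]
contact_force: [0.5, 0.1, 0.4]
gripper_width: 0.007
```

```bash
cat > st.py <<'E'
from h import *
v=[0.51205,0.03313,3.2909]
s=manip.state();M=R.from_quat(s["tool_rot"][[1,2,3,0]]).as_matrix()
p=s["tool_pos"];b=R.from_euler("z",-v[2])
print(s["time"],"world",p.round(3),"board mm",(b.apply(p-[v[0],v[1],0])*1e3).round(1),"F(board)",b.apply(s["contact_force"]).round(1),s["gripper_width"])
print("tool axes in board\n",(b.as_matrix()@M).round(3))
E
python3 st.py
```

```text
3.1 world [ 0.529 -0.085  0.253] board mm [  0.4 119.2 252.6] F(board) [-0.5  0.   0.4] 0.00660556834744146
tool axes in board
 [[-0.002 -1.     0.001]
 [-1.     0.002  0.   ]
 [-0.    -0.001 -1.   ]]
```

drive_tool(commands="0 0.88 0.7 0 0; 0 0.88 0.7 0 0; 0 0.88 0.7 0 0; 0 0 0 1 0; 0 0 0 1 0; 0 0 0 1 0; 0 0 0 0.8 0; 0 0 0 0 0")

```text
time: 4.1
tool_pos: [0.5789, 0.0027, 0.1361]
tool_rot: [-0.002, 0.655, 0.755, -0.002]
contact_force: [-0.9, 0.2, -0.4]
gripper_width: -0.001
```

```bash
python3 st.py; python3 - <<'E'
from h import *
import cv2
a=manip.grab_frame("side")[:,:,::-1][230:400,200:430];b=manip.grab_frame("top")[:,:,::-1][240:370,340:470]
c=np.zeros((520,800,3),'uint8');a=cv2.resize(a,None,fx=2,fy=2);b=cv2.resize(b,None,fx=2.4,fy=2.4)
c[:a.shape[0],:a.shape[1]]=a;c[:b.shape[0],470:470+b.shape[1]]=b;cv2.imwrite("pics/c1.png",c)
E
```

```text
4.1 world [0.579 0.003 0.136] board mm [-61.6  40.  136.1] F(board) [ 0.8 -0.4 -0.4] -0.0008875645903801218
tool axes in board
 [[-0.008 -1.     0.006]
 [-1.     0.008 -0.001]
 [ 0.001 -0.006 -1.   ]]
```

View pics/c1.png

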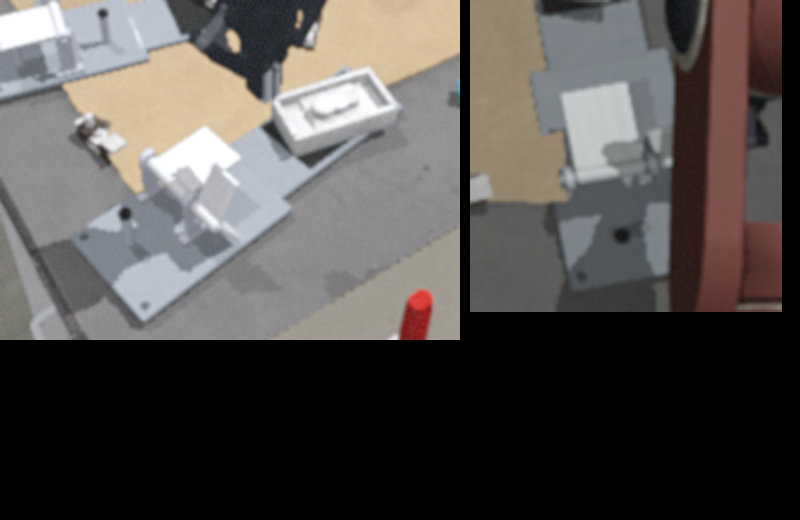

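The fingers are behind the tab and clear of the blade and housing. Next I lower them and push gently.

drive_tool(commands="0 0 0 0.7 0; 0 0 0 0.7 0; 0 0 0 0.63 0; 0 0 -0.25 0 0; 0 0 -0.25 0 0; 0 0 -0.25 0 0; 0 0 -0.25 0 0; 0 0 -0.25 0 0")

```text
time: 5.2
tool_pos: [0.5436, -0.0024, 0.0787]
tool_rot: [0.0, 0.655, 0.755, 0.0]
contact_force: [-1.1, 0.4, -0.1]
gripper_width: -0.001
```

```bash
python3 st.py
```

```text
5.2 world [ 0.544 -0.002  0.079] board mm [-25.9  39.8  78.7] F(board) [ 1.1 -0.5 -0.1] -0.0005209076490257076
tool axes in board
 [[-0.007 -1.    -0.001]
 [-1.     0.007  0.   ]
 [-0.     0.001 -1.   ]]
```

drive_tool(commands="0 0 -0.2 0.1 0; 0 0 -0.2 0 0; 0 0 -0.2 0 0; 0 0 -0.2 0 0; 0 0 -0.2 0 0; 0 0 -0.2 0 0; 0 0 -0.2 0 0; 0 0 -0.2 0 0")

```text
time: 6.2
tool_pos: [0.4959, -0.0091, 0.0751]
tool_rot: [0.0, 0.655, 0.756, 0.0]
contact_force: [-0.1, 0.2, 0.0]
gripper_width: -0.006
```

```bash
python3 st.py; python3 - <<'E'
from h import *
import cv2
a=manip.grab_frame("side")[:,:,::-1][200:400,180:450]
cv2.imwrite("pics/c2.png",cv2.resize(a,None,fx=2.5,fy=2.5))
E
```

```text
6.2 world [ 0.496 -0.009  0.075] board mm [22.3 39.4 75.1] F(board) [ 0.1 -0.2  0. ] -0.006349769112775209
tool axes in board
 [[-0.007 -1.    -0.   ]
 [-1.     0.007  0.   ]
 [-0.     0.    -1.   ]]
```

View pics/c2.png

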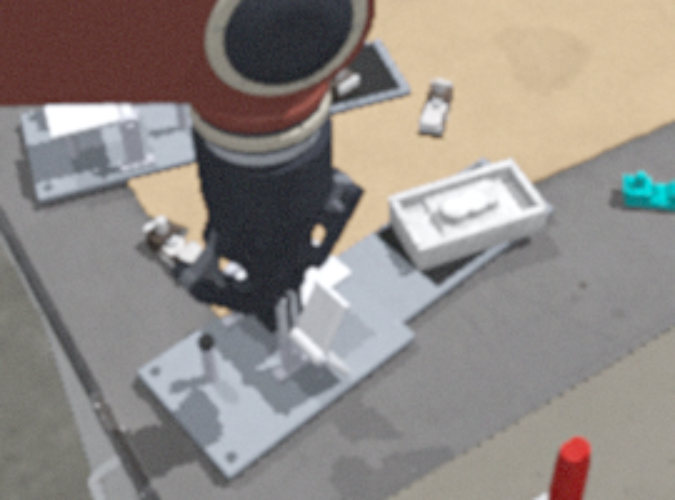

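```bash
python3 - <<'E'
from h import *
import cv2
v=[0.51205,0.03313,3.2909]
f=lambda P:((proj("side",b2w(v,np.array(P)/1e3))-[180,200])*2.5).round()
print("tcp",f([[22,39,75]]),"tab start",f([[-22,23,99],[-22,53,99],[0,23,60],[0,53,60]]),"end",f([[22,23,99],[22,53,99]]),"blade",f([[-62,-39,62],[-62,11,62]]))
for k,t in enumerate((90,60,30)):
    c,s=np.cos(np.radians(t)),np.sin(np.radians(t)); print(t,"blade",f([[-62*c,11,60+62*s]]),"tabs",f([[45*np.cos(np.radians(180-t+d)),y,60+45*np.sin(np.radians(180-t+d))] for d in(-60,60) for y in (23,53)]).tolist())
b=manip.grab_frame("top")[:,:,::-1][240:370,340:470];a=manip.grab_frame("side")[:,:,::-1][280:370,260:350]
c=np.hstack([cv2.resize(b,(400,400),interpolation=2),cv2.resize(a,(400,400),interpolation=2)]);cv2.imwrite("pics/c3.png",c)
E
```

```text
tcp [[281. 352.]] tab start [[316. 279.]
 [346. 306.]
 [294. 332.]
 [322. 360.]] end [[264. 314.]
 [293. 343.]] blade [[306. 232.]
 [351. 272.]]
90 blade [[277. 263.]] tabs [[245.0, 344.0], [273.0, 373.0], [337.0, 281.0], [366.0, 308.0]]
60 blade [[315. 247.]] tabs [[263.0, 315.0], [292.0, 344.0], [344.0, 297.0], [373.0, 323.0]]
30 blade [[341. 251.]] tabs [[290.0, 290.0], [320.0, 318.0], [338.0, 321.0], [366.0, 348.0]]
```

View pics/c3.png

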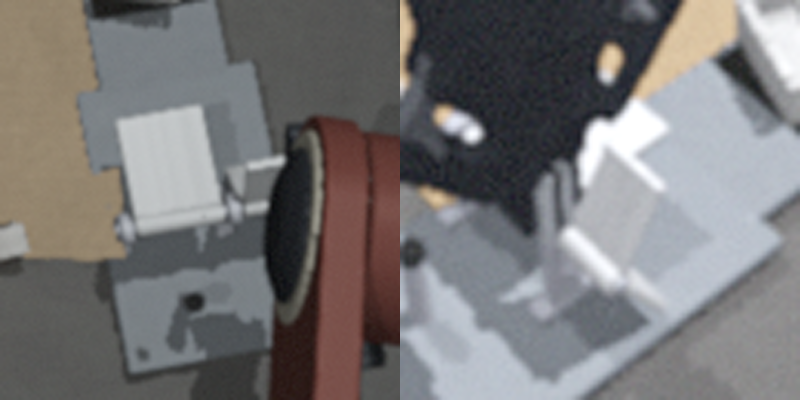

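The tag still looks to be in its start position, yet the fingers have gone past the tab. I'll overlay the predicted points and compare with the first picture.

```bash
python3 - <<'E'
from h import *
import cv2
v=[0.51205,0.03313,3.2909]
s=manip.state();p=s["tool_pos"];print(s["time"],p)
A=np.ascontiguousarray(manip.grab_frame("side")[:,:,::-1]);O=cv2.imread("pics/side0.png")
x0,y0,w,h,k=245,230,100,130,4
o=[]
for I in(A,O):
    I=cv2.resize(I[y0:y0+h,x0:x0+w],None,fx=k,fy=k,interpolation=2)
    for P,c in ((p,(0,0,255)),(p+[0,0,.04],(0,255,255)),*[(b2w(v,np.array(q)/1e3)[0],(0,255,0)) for q in((-22,23,99),(-22,53,99),(0,23,60),(0,53,60),(0,17,13))]):
        u=(proj("side",P)[0]-[x0,y0])*k; cv2.circle(I,tuple(int(t) for t in u),3,c,-1)
    o.append(I)
cv2.imwrite("pics/c4.png",np.hstack(o))
E
```

```text
6.35 [ 0.49607769 -0.00908672  0.07512221]
```

View pics/c4.png

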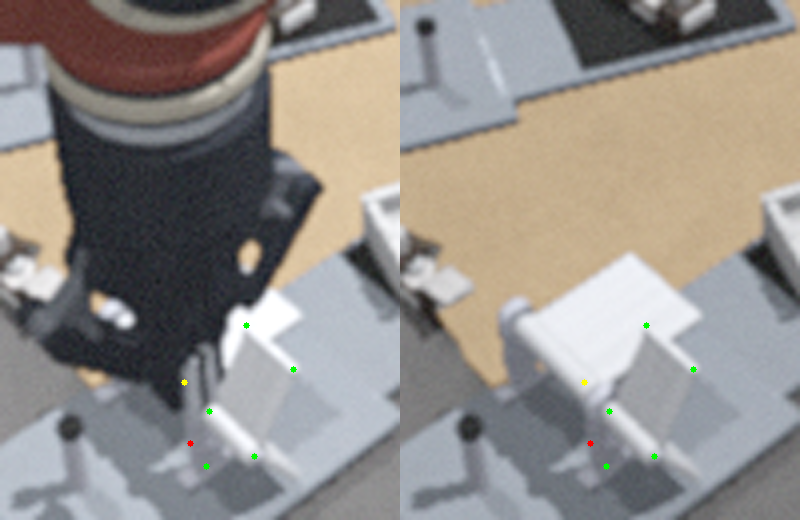

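```bash
python3 - <<'E'
from h import *
for z in (.136,.149,.16): print(z,((proj("side",[.5789,.0027,z])-[200,230])*2).round())
s=manip.state();print(s["joint_pos"],s["gripper_width"])
E
```

```text
0.136 [[262. 121.]]
0.149 [[262. 110.]]
0.16 [[263. 101.]]
[-1.68414590e-01 -1.48699479e-01  2.02137660e+00  2.88791061e-05
  1.26858623e+00 -3.10355515e-01] 0.0009988396951462633
```

In the picture at the stand-off, the visible fingertip sits about 25 mm above the reported TCP, so the fingers went over the tab. I'll go back above it, shift outboard and measure the tip.

drive_tool(commands="0 0 0 -0.8 0; 0 0 0 -0.8 0; 0 -0.2 0.6 0 0; 0 -0.2 0.7 0 0; 0 0 0.7 0 0; 0 0 0.7 0 0; 0 0 0.6 0 0; 0 0 0 0 0")

```text
time: 7.4
tool_pos: [0.5967, -0.0068, 0.123]
tool_rot: [-0.0, 0.655, 0.756, -0.0]
contact_force: [-0.1, 0.5, -0.2]
gripper_width: -0.002
```

```bash
python3 st.py; python3 - <<'E'
from h import *
import cv2
p=manip.state()["tool_pos"]
A=np.ascontiguousarray(manip.grab_frame("side")[:,:,::-1]);x0,y0,w,h,k=250,200,130,150,4
I=cv2.resize(A[y0:y0+h,x0:x0+w],None,fx=k,fy=k,interpolation=2)
for dz in(0,.01,.02,.03,.04):
    u=(proj("side",p+[0,0,dz])[0]-[x0,y0])*k; cv2.circle(I,tuple(int(t) for t in u),2,(0,0,255),-1)
cv2.imwrite("pics/c5.png",I)
E
```

```text
7.4 world [ 0.597 -0.007  0.123] board mm [-77.8  52.1 123. ] F(board) [ 0.  -0.5 -0.2] -0.001744615512824316
tool axes in board
 [[-0.007 -1.     0.   ]
 [-1.     0.007 -0.   ]
 [ 0.    -0.    -1.   ]]
```

View pics/c5.png

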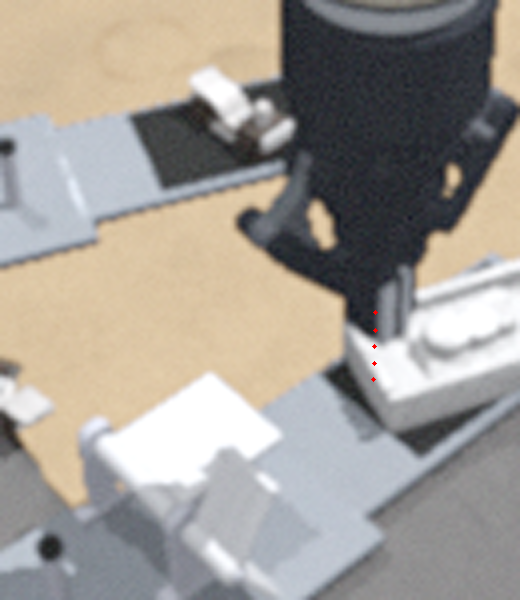

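The tip really is about 20 mm higher than reported, and roughly 8 mm to the board's -x. The first pass therefore slid over the tab and the tag fell back to its start. I'll go lower, TCP at about 53 mm.

drive_tool(commands="0 0 -0.3 0.6 0; 0 0 0 0.6 0; 0 0 0 0.6 0; 0 0 0 0.53 0; 0 0 0 0 0; 0 0 -0.2 0 0; 0 0 -0.2 0 0; 0 0 -0.2 0 0")

```text
time: 8.45
tool_pos: [0.5693, -0.0109, 0.054]
tool_rot: [0.001, 0.655, 0.755, 0.0]
contact_force: [-0.3, -0.1, -0.4]
gripper_width: 0.001
```

drive_tool(commands="0 0 -0.2 0 0; 0 0 -0.2 0 0; 0 0 -0.2 0 0; 0 0 -0.2 0 0; 0 0 -0.2 0 0; 0 0 -0.2 0 0; 0 0 -0.2 0 0; 0 0 -0.2 0 0")

```text
time: 9.45
tool_pos: [0.5213, -0.0176, 0.0531]
tool_rot: [-0.0, 0.655, 0.755, -0.0]
contact_force: [-0.6, -0.4, -0.1]
gripper_width: -0.005
```

```bash
python3 st.py
```

```text
9.45 world [ 0.521 -0.018  0.053] board mm [-1.6 51.5 53.1] F(board) [ 0.7  0.3 -0.1] -0.005303175362697884
tool axes in board
 [[-0.007 -1.     0.   ]
 [-1.     0.007 -0.   ]
 [ 0.    -0.    -1.   ]]
```

drive_tool(commands="0 0 -0.2 0 0; 0 0 -0.2 0 0; 0 0 -0.2 0 0; 0 0 -0.2 0 0; 0 0 -0.2 0 0; 0 0 -0.2 0 0; 0 0 -0.2 0 0; 0 0 -0.2 0 0")

```text
time: 10.45
tool_pos: [0.4738, -0.0244, 0.0532]
tool_rot: [-0.0, 0.655, 0.756, -0.0]
contact_force: [0.0, -0.2, 0.7]
gripper_width: 0.001
```

```bash
python3 st.py; python3 - <<'E'
from h import *
import cv2
A=manip.grab_frame("side")[:,:,::-1][220:400,190:410];B=manip.grab_frame("top")[:,:,::-1][240:370,350:450]
cv2.imwrite("pics/c6.png",np.hstack([cv2.resize(A,(489,400)),cv2.resize(B,(308,400))]))
E
```

```text
10.45 world [ 0.474 -0.024  0.053] board mm [46.4 51.2 53.2] F(board) [-0.   0.2  0.7] 0.000996881156962203
tool axes in board
 [[-0.007 -1.     0.   ]
 [-1.     0.007 -0.   ]
 [ 0.    -0.    -1.   ]]
```

View pics/c6.png

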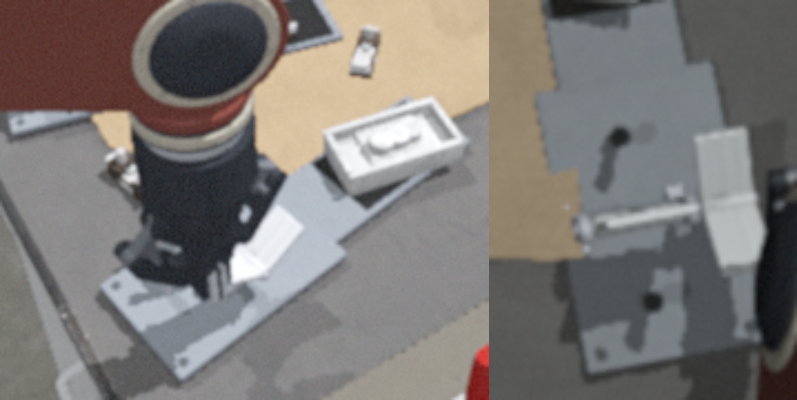

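The blade is now about upright, with the tabs spread to either side in the top view. I'll keep pushing, slightly downward.

drive_tool(commands="0 0 -0.15 0.1 0; 0 0 -0.15 0.1 0; 0 0 -0.15 0.1 0; 0 0 -0.15 0.1 0; 0 0 -0.2 0 0; 0 0 -0.2 0 0; 0 0 -0.2 0 0; 0 0 0 0 0")

```text
time: 11.55
tool_pos: [0.4383, -0.0295, 0.0413]
tool_rot: [0.0, 0.655, 0.755, 0.0]
contact_force: [0.4, 0.4, 0.4]
gripper_width: -0.001
```

```bash
python3 st.py; python3 - <<'E'
from h import *
import cv2
A=manip.grab_frame("side")[:,:,::-1][220:400,190:410];B=manip.grab_frame("top")[:,:,::-1][240:370,350:450]
cv2.imwrite("pics/c7.png",np.hstack([cv2.resize(A,(489,400)),cv2.resize(B,(308,400))]))
E
```

```text
11.55 world [ 0.438 -0.029  0.041] board mm [82.3 50.9 41.3] F(board) [-0.5 -0.3  0.4] -0.0006905642760448834
tool axes in board
 [[-0.007 -1.    -0.   ]
 [-1.     0.007  0.   ]
 [-0.     0.    -1.   ]]
```

View pics/c7.png

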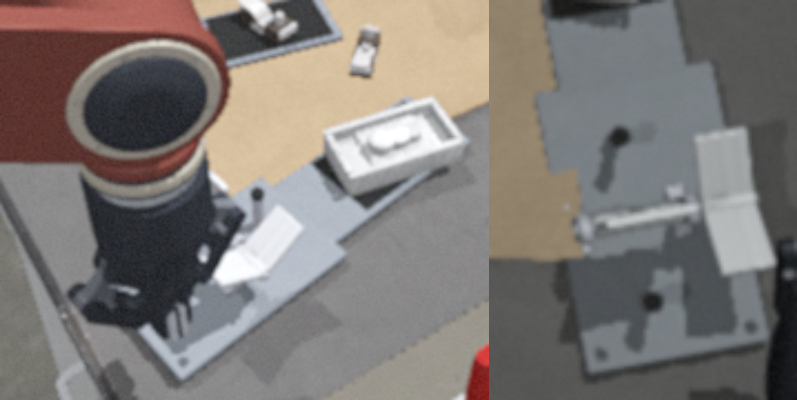

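The blade now stands balanced upright and the finger has gone over the tab's end. I'll lift, return above the tab's outer end (board +x side) and press it gently down.

drive_tool(commands="0 0 0 -0.8 0; 0 0 0 -0.8 0; 0 0 0 -0.5 0; 0 -0.05 0.35 0 0; 0 0 0.35 0 0; 0 0 0.35 0 0; 0 0 0 0 0; 0 0 0 0.4 0")

```text
time: 12.65
tool_pos: [0.4706, -0.0265, 0.0923]
tool_rot: [0.001, 0.655, 0.756, 0.0]
contact_force: [-0.3, -0.4, -0.4]
gripper_width: -0.002
```

drive_tool(commands="0 0 0 0.25 0; 0 0 0 0.25 0; 0 0 0 0.25 0; 0 0 0 0.25 0; 0 0 0 0.25 0; 0 0 0 0.25 0; 0 0 0 0.25 0; 0 0 0 0 0")

```text
time: 13.65
tool_pos: [0.4687, -0.0266, 0.0386]
tool_rot: [-0.001, 0.655, 0.756, -0.001]
contact_force: [-4.0, -1.8, 1.9]
gripper_width: -0.002
```

```bash
python3 st.py;  python3 - <<'E'
from h import *
import cv2
A=manip.grab_frame("side")[:,:,::-1][220:400,190:410];B=manip.grab_frame("top")[:,:,::-1][240:370,350:450]
cv2.imwrite("pics/c8.png",np.hstack([cv2.resize(A,(489,400)),cv2.resize(B,(308,400))]))
# numeric check instead of viewing: blade region brightness either side (top view)
v=[0.51205,0.03313,3.2909]
T=manip.grab_frame("top").mean(2)
for n,s in(("-x",-1),("+x",1)):
    u=proj("top",b2w(v,np.array([[s*a,b,62] for a in(20,35,50) for b in(-30,-14,0)])/1e3)).round().astype(int)
    print(n,T[u[:,1],u[:,0]].round())
E
```

```text
13.65 world [ 0.469 -0.027  0.039] board mm [51.7 52.6 38.6] F(board) [4.2 1.2 1.9] -0.001548054397901039
tool axes in board
 [[-0.007 -1.     0.003]
 [-1.     0.007 -0.   ]
 [ 0.    -0.003 -1.   ]]
-x [105. 130. 129.  93. 130. 128. 127.  35. 112.]
+x [ 80.  83.  81.  82.  85. 129.  82.  56. 109.]
```

View pics/c8.png

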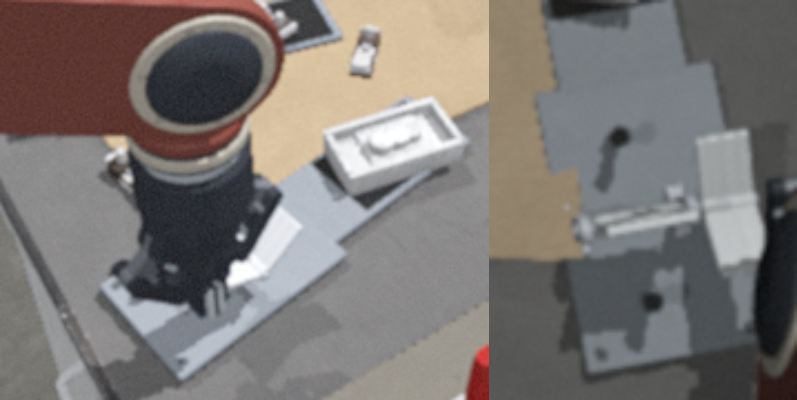

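The finger came down just beyond the tab's end and is pressing on its tip. I'll back off, lift, come in about 14 mm closer and press again.

drive_tool(commands="0 0 -0.35 0 0; 0 0 0 -0.7 0; 0 0 0 -0.7 0; 0 -0.05 0 -0.5 0; 0 -0.05 0.4 0 0; 0 0 0.4 0 0; 0 0 0 0 0; 0 0 0 0.2 0")

```text
time: 14.8
tool_pos: [0.4838, -0.0274, 0.09]
tool_rot: [-0.0, 0.655, 0.756, -0.0]
contact_force: [-0.8, -1.0, 0.7]
gripper_width: -0.001
```

drive_tool(commands="0 0 0 0.25 0; 0 0 0 0.25 0; 0 0 0 0.25 0; 0 0 0 0.25 0; 0 0 0 0.25 0; 0 0 0 0.25 0; 0 0 0 0.25 0; 0 0 0 0.2 0")

```text
time: 15.8
tool_pos: [0.4837, -0.0275, 0.0316]
tool_rot: [-0.0, 0.655, 0.755, -0.0]
contact_force: [-1.0, -0.3, 0.7]
gripper_width: 0.002
```

```bash
cat > ck.py <<'E'
from h import *
v=[0.51205,0.03313,3.2909]
T=manip.grab_frame("top").mean(2)
for n,s in(("-x",-1),("+x",1)):
    u=proj("top",b2w(v,np.array([[s*a,b,62] for a in(20,35,50) for b in(-30,-14,0)])/1e3)).round().astype(int)
    print(n,T[u[:,1],u[:,0]].round())
E
python3 st.py; python3 ck.py
```

```text
15.8 world [ 0.484 -0.027  0.032] board mm [37.1 55.7 31.6] F(board) [1.  0.2 0.7] 0.0023529074860975693
tool axes in board
 [[-0.007 -1.     0.   ]
 [-1.     0.007 -0.   ]
 [ 0.    -0.    -1.   ]]
-x [107. 129. 130.  94. 130. 129. 128.  36. 116.]
+x [158. 157. 157.  78.  80. 128.  82.  45. 121.]
```

drive_tool(commands="0 0 0 0.2 0; 0 0 0 0.2 0; 0 0 -0.2 0 0; 0 0 -0.2 0 0; 0 0 -0.2 0 0; 0 0 -0.2 0 0; 0 0 0 0 0; 0 0 0 0 0")

```text
time: 16.85
tool_pos: [0.4602, -0.031, 0.0204]
tool_rot: [0.0, 0.655, 0.755, 0.0]
contact_force: [0.9, 0.2, -0.5]
gripper_width: -0.001
```

```bash
python3 st.py; python3 ck.py
```

```text
16.85 world [ 0.46  -0.031  0.02 ] board mm [60.8 55.7 20.4] F(board) [-0.9 -0.1 -0.5] -0.0012684113369050404
tool axes in board
 [[-0.007 -1.    -0.001]
 [-1.     0.007  0.   ]
 [-0.     0.001 -1.   ]]
-x [103. 129. 129.  92. 128. 128. 128.  35. 112.]
+x [192. 193. 192. 176.  78. 192. 192. 191. 190.]
```

The blade now covers its +x resting place, and the dark spot there is the raised disc. I'll withdraw.

drive_tool(commands="0 -0.3 -0.4 0 0; 0 -0.3 -0.4 0 0; 0 0 0 -0.8 0; 0 0 0 -0.9 0; 0 0 0 -1 0; 0 0 0 -1 0; 0 0 0 -1 0; 0 0 0 -1 0")

```text
time: 17.9
tool_pos: [0.4379, -0.0528, 0.1919]
tool_rot: [-0.0, 0.655, 0.755, -0.0]
contact_force: [0.3, 0.9, 0.5]
gripper_width: -0.002
```

drive_tool(commands="0 -1 0 0 0; 0 -1 0 0 0; 0 -1 0 0 0; 0 -1 0 0 0; 0 -1 0 0 0; 0 -1 0 0 0; 0 0 0 0 0; 0 0 0 0 0")

```text
time: 18.9
tool_pos: [0.4635, -0.2301, 0.1909]
tool_rot: [-0.0, 0.655, 0.755, 0.0]
contact_force: [-0.2, -0.5, 0.7]
gripper_width: -0.002
```

```bash
python3 st.py; python3 - <<'E'
from h import *
import cv2
A=manip.grab_frame("side")[:,:,::-1][170:400,160:480];B=manip.grab_frame("top")[:,:,::-1][160:380,205:455]
O=cv2.imread("pics/top0.png")[160:380,205:455]
B2=cv2.resize(B,(400,352));cv2.imwrite("pics/c9.png",np.vstack([np.hstack([B2,cv2.resize(O,(400,352))]),np.hstack([cv2.resize(A,(340,244)),np.zeros((244,460,3),'uint8')])]))
E
```

```text
18.9 world [ 0.464 -0.23   0.191] board mm [ 87.1 253.1 190.9] F(board) [0.3 0.5 0.7] -0.001715109001804755
tool axes in board
 [[-0.008 -1.     0.   ]
 [-1.     0.008 -0.001]
 [ 0.001 -0.    -1.   ]]
```

View pics/c9.png

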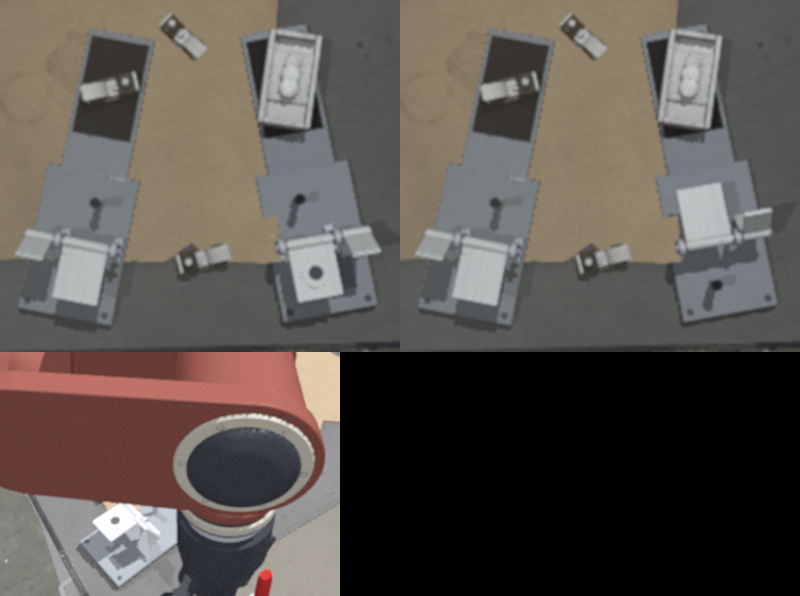

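```bash
python3 -c "
from plant import manip
print(manip.job_done())"
```

```text
the job is handed in; nothing more can be done
None
```

The housing lies on board_b, the right-hand board. I flipped that board's tag over with the shut fingers, gripped nothing, and handed the job in about 19 s into the 38 s allowed.

- **Final check:** the last pictures show board_b's tag lying flat on its +x side with the disc face up. Board_a's tag, the housing and the three blocks look the same as in the first picture. The arm was well clear of everything, with about 1 N or less on the wrist, which is within its noise.
- **What disagreed:** in the side view the fingertips sat about 20–25 mm higher than the reported tool position. I allowed for this but did not find the cause.
- **What failed on the way:**
  - The first push went over the top of the tab, and the tag ended up back at its start.
  - The second push left the blade balanced upright.
  - The next press came down just past the tab's end, with about 4–5 N of contact.
  - Pressing down on the tab from closer in then tipped the blade over.

The highest wrist force I read, at the ends of moves, was about 5 N, far below the limits.

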